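# Seat the inspection loupe in its sprung post holder

### The arm

A 7-joint arm with a two-finger parallel gripper is mounted at the origin on the work surface. World frame = base frame: x ahead of the robot, y to its left, z up, the work surface at z = 0. Lengths are in m, angles in rad, forces in N, time in s.
With the tool pointing down it reaches from about 0.425 to 0.875 m from the base axis. Payload 4.7 kg.
Tool frame: the origin (TCP) lies midway between the tips of the shut fingers; the grasp point (between the pads) lies 19 mm behind it; x points along the fingers, z is the direction in which the jaws open and shut, and the axes are right-handed (so a half turn about x gives the same grasp; the last joint's range is limited). The gripper opens to 87 mm and grips with 3 to 60 N. Pads are 19 mm wide; open, the fingers measure 117 mm over their backs; the gripper's body (75 mm by 190 mm) begins 51 mm behind the grasp point.
Start: joints at [-1.295, 0.321, -0.07, 1.45, 0.023, 1.371, -0.057], TCP at [0.168, 0.628, 0.223] pointing down, gripper open.
Joint ranges: [-2.86, 2.86], [-0.3, 2.09], [-1.38, 1.24], [0.06, 2.45], [-1.56, 4.7], [0.09, 2.05], [-2.69, 2.69]. Speed limits (rad/s): [2.57, 2.57, 3.14, 3.14, 3.14, 3.14, 3.14].

### API

Orientations are given as a rotation vector (axis times angle).
In Python, from bench import ctrl gives the robot as it stands.
- The arm moves only by the shell command python3 -m pendant 'ROWS' [OPENING] [FORCE]. ROWS is JSON, a list of rows, each an object with "travel": the shift along the tool's x, y, z in m, a list of three; "twist": the turn about the tool's x in rad. In form: [{"travel": [x, y, z], "twist": twist}, ...]. A call has 1 to 10 rows; each row is the pose to reach, as a shift and turn from the pose measured when the call began, along the tool's axes at that moment; what a row does not reach only later rows make up. A row lasts 1/8 s, in which the tool goes at most 62.5 mm and 10.7 degrees, less where a joint would pass 70% of its speed; a pose out of reach is approached as far as the arm can. A call with a gripper value outside its range is refused whole. OPENING is the opening, from -1 (shut) to 1 (fully open), so that 0 is half open, set as the call begins (- or left out, the last holds). The fingers move at their own pace and stop on an object; FORCE is the grip in N (left out, the last holds). Time passes only in rows, so rows that repeat a pose let the fingers close. It gives the time, the measured TCP pose, the force and the opening at its end, in the units of the state.
- ctrl.get_state(): the state, without advancing time (a new reading comes with each control period).
- ctrl.get_image(name): name is "side" or "top"; returns the picture (420x560x3 uint8, red, green, blue); there is no depth.
- ctrl.camera_model(name): a dict with "K" (3x3 intrinsics, pixels), "distortion" ([k1, k2, p1, p2, k3] as OpenCV has them; the pictures are not rectified), "rvec" (rotation vector, rad) and "tvec" (3), from world to camera coordinates, as OpenCV has them. Camera axes: x right, y down, z forward; pixel columns grow to the right and rows downward; lengths in m; the calibration is good to about 2 mm. A picture is of the moment at which its call begins. camera_model takes no time and is no camera call.
- ctrl.close_job(): hands the job in, once; it reports no verdict.
The state is a dict: "time": time; "joint_positions": joint angles; "qd": joint speeds; "joint_torque": joint torques, N m; "position": TCP position; "tool_rot": TCP orientation; "ft_force": force on the tool from outside, world axes, zero at the start; "torque": the same for the moment, N m; "grip_width": opening from 0.0 (shut) to 1.0 (fully open).
Only numpy, scipy, OpenCV 4.12 (cv2) and the standard library are available. Lean on these libraries where they do the work, as an engineer would, in place of code of your own. Each camera call takes 0.05 s, during which the arm holds its last target.

### The job

Lift the loupe out of its white parking stand and slide its steel post down into the bore of the dark holder, past the side spring plunger, with the lens out over the work pad. The holder's head is clamped at a different height each time, so feel for the bottom: press firmly home (about 15 N, never over 30 N) until the collar sits flush on the rubber seat ring and the plunger has clicked into the groove, then let go, leaving the other things on the bench alone.

Things in the scene. Friction and masses are not known exactly. Their poses are not given: they have to be found in the camera images.
- grip (a point): centre of the loupe's black grip block (26 mm along its x, 24 mm along y, 42 mm high), on the steel post's axis. z up along the post, x towards the lens. The collar's top is 21 mm below this point, the block's top 21 mm above; an arm (9 mm wide and high, 13 mm below this point) runs from the +x face to the lens, so grasp across y, from above. Mass about 0.45 kg
- collar (a point): point on the post's axis at the underside of the loupe's round steel collar (27 mm across, 6 mm thick), 27 mm below grip. Below it hangs the steel rod: 14 mm diameter, 50 mm long, with a hemispherical lower end and a groove 3.4 mm deep, 14 mm wide, centred 22 mm below the collar's underside. Same axes as grip
- lens (a point): centre of the loupe's round lens (black rim 51 mm across, 12 mm thick), 85 mm from the post's axis along +x of grip and 13 mm below that point
- mouth (a point): point on the bore's vertical axis, 64 mm above the bench: centre of the bore's mouth if the dark steel head (46 x 46 mm) were at its lowest. The head is clamped 0 to 15 mm higher, differently each time, its height not reported. On it a springy black seat ring (34 mm across, 4 mm, 10 N per mm) tops the bore. Bore 15.2 mm diameter, 56 mm deep. x to the work pad, y to the plunger's brass barrel
- stand_top (a point): centre of the hole in the flat top of the white square parking stand (40 x 40 mm, 64 mm high, on a grey foot, fixed). Hole 18 mm diameter, 53 mm deep. The loupe starts hanging in it, its collar on this top; lift it straight up by 50 mm or more to clear it
- pad (a point): top centre of the black round rubber work pad (44 mm across) on the holder's aluminium base plate, 85 mm from the bore along +x of mouth and 54 mm lower. The lens belongs above it
- plunger (a joint): travel of the spring plunger in the head's side, m: 0 is fully out, its ball nose (4 mm radius) standing 4.5 mm into the bore 22 mm below its mouth; grows as it is pushed back, to 0.006; spring 3 to 7 N. Riding on the rod it reads about 0.003, in the groove under 0.001. The rod meets it after 20 mm of insertion, which takes up to 12 N, and less while sliding on, until the collar lands at 50 mm
- meter: orange hand-held test meter, 175 x 85 x 44 mm, lying loose; not to be disturbed (origin under its centre)
- tray: open grey plastic parts tray, 140 x 200 x 35 mm, loose; not to be disturbed (origin under its centre)
- vial: small amber jar, 32 mm across, 60 mm high, loose; not to be disturbed (origin under its centre)
- driver: small screwdriver, 150 mm long, lying loose; not to be disturbed
- loupe: the whole loupe: the same origin and axes as collar
- holder: the whole holder with base plate (165 x 80 x 6 mm), head, plunger and pad, fixed to the bench: origin on the bench under the bore, axes as mouth

How it is judged:
On the way, in this order (a step that is already met when the one before it is completed fails the run):
1. the loupe is lifted clear of the parking stand (z of collar in the frame of stand_top above 0.051 m), for 0.1 s.
2. the rod is in the holder's bore with the plunger riding on it (value of joint plunger above 0.002 m and horizontal distance between collar and mouth below 0.004 m and z of collar in the frame of mouth below 0.035 m and angle between collar's own z axis and vertical below 0.1 rad), for 0.1 s.
3. the collar is pressed firmly home (over 10 N), the plunger in the groove (z of collar in the frame of mouth below 0.0165 m and value of joint plunger below 0.0012 m and contact force between loupe and holder above 10 N), for 0.2 s.
At the end, for the whole second after the job is handed in: The loupe stands released and at rest in the holder: collar home on its seat (at most 16.5 mm above mouth), plunger in the groove (under 1.2 mm), within 2 mm of the bore's axis, upright within 0.05 rad, lens centre within 14 mm, seen from above, of the pad's centre (z of collar in the frame of mouth below 0.0165 m and horizontal distance between collar and mouth below 0.002 m and value of joint plunger below 0.0012 m and angle between collar's own z axis and vertical below 0.05 rad and horizontal distance between lens and pad below 0.014 m and linear speed of loupe below 0.01 m/s); the robot touches nothing.
It fails at once if the loupe presses on the holder with more than 30 N (contact force between loupe and holder above 30 N).
It fails at once if a bystander is moved more than 20 mm (distance of any of meter, tray, vial, driver from where it was at the start of the episode above 0.02 m).
It also fails if it takes over 67 s, if anything falls off the work surface, if the arm or the gripper's body presses on something with over 40 N, if the wrist force passes 120 N, or if a joint passes its speed limit or range.

## Working session

There is one attempt and no reset: what is moved stays moved. The work goes in short steps, Python scripts to look and compute and a shell command to move; the robot and the scene stay as the last step left them, time stands still between calls to the robot, and variables do not carry over. Pictures are saved under pics/ and viewed, and the job is handed in when it is done.

```bash
ls; mkdir -p pics; python3 - <<'E'
from bench import ctrl
import cv2
s=ctrl.get_state()
for k,v in s.items(): print(k,v)
for n in("side","top"):
    im=ctrl.get_image(n); cv2.imwrite(f"pics/{n}0.png",im[:,:,::-1]); m=ctrl.camera_model(n); print(n,m)
E
```

```text
pics
time 0.0
joint_positions [-1.2949215   0.3218404  -0.07009887  1.45168817  0.02260548  1.37078642
 -0.05694033]
qd [ 1.03049749e-03  1.03099167e-03  1.61023407e-03 -1.57495846e-03
  3.60992914e-04  5.97315794e-05 -3.15879177e-04]
joint_torque [ 6.20728388e-04 -4.91279984e+01 -4.03493028e-01 -3.12536180e+01
 -6.39167475e-02  4.36382974e-02  1.83291759e-04]
position [0.16811438 0.62730598 0.22144371]
tool_rot [-1.01549542  1.32324291  1.01340379]
ft_force [-0.11204577  0.02861402  0.01038085]
torque [ 0.03313058 -0.03086893  0.01467958]
grip_width 0.9972536444783673
side {'K': array([[417.09812443,   0.        , 278.34774733],
       [  0.        , 417.09812443, 205.94581444],
       [  0.        ,   0.        ,   1.        ]]), 'distortion': array([-0.05272694,  0.        ,  0.        ,  0.        ,  0.        ]), 'rvec': array([ 2.14207711, -0.4318254 ,  0.21589108]), 'tvec': array([-0.58826126,  0.2091189 ,  0.75039132])}
top {'K': array([[405.74373656,   0.        , 278.02334278],
       [  0.        , 405.74373656, 217.79642526],
       [  0.        ,   0.        ,   1.        ]]), 'distortion': array([-0.03229778,  0.        ,  0.        ,  0.        ,  0.        ]), 'rvec': array([ 2.19062387, -2.14403025,  0.09520083]), 'tvec': array([-0.01746509,  0.63062468,  1.13595011])}
```

View pics/side0.png

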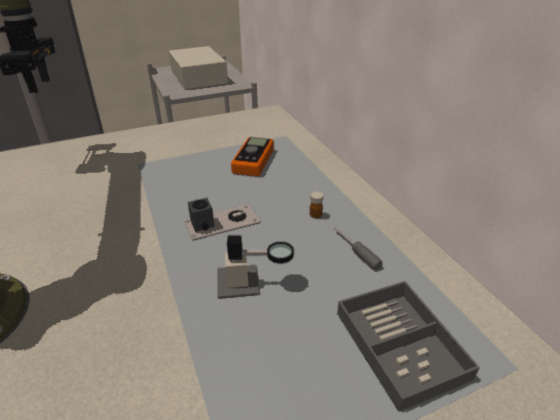

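View pics/top0.png

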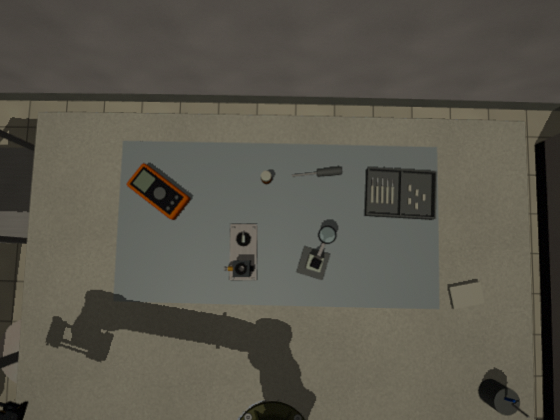

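The side view shows the holder head at about (200,213), the pad at (237,215), the grip at (235,247) and the lens at (281,252). In the top view the head is at (242,267), the pad at (243,239), the grip at about (317,257) and the lens at (327,234). I'll enlarge these regions.

```bash
python3 - <<'E'
import cv2
a=cv2.imread('pics/top0.png')[205:300,210:350]; cv2.imwrite('pics/topc.png',cv2.resize(a,None,fx=5.6,fy=5.6,interpolation=cv2.INTER_CUBIC))
a=cv2.imread('pics/side0.png')[185:305,170:310]; cv2.imwrite('pics/sidec.png',cv2.resize(a,None,fx=5,fy=5,interpolation=cv2.INTER_CUBIC))
E
```

```text
(no output)
```

View pics/topc.png

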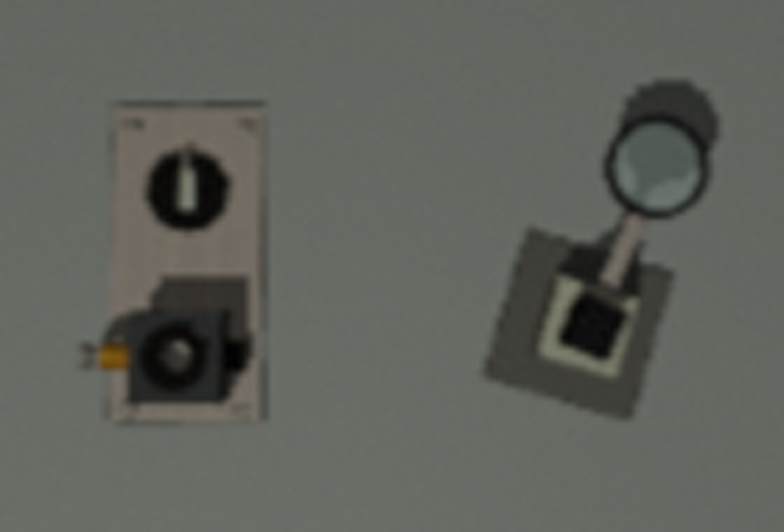

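View pics/sidec.png

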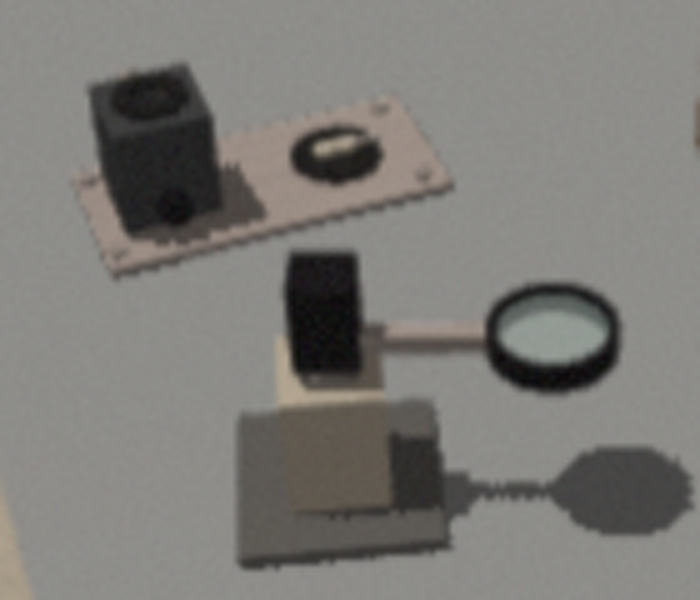

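```bash
cat > h.py <<'E'
import cv2,numpy as np
from bench import ctrl
def cam(n):
    m=ctrl.camera_model(n); R=cv2.Rodrigues(m['rvec'])[0]; return m['K'],m['distortion'],R,m['tvec']
def ray(n,p):
    K,d,R,t=cam(n); u=cv2.undistortPoints(np.array([[p]],float),K,d)[0,0]
    return -R.T@t, R.T@np.array([u[0],u[1],1.])
def onz(n,p,z):
    c,r=ray(n,p); return c+r*(z-c[2])/r[2]
def tri(p1,p2,n1='top',n2='side'):
    c1,r1=ray(n1,p1); c2,r2=ray(n2,p2)
    A=np.stack([r1,-r2],1); s=np.linalg.lstsq(A,c2-c1,rcond=None)[0]
    a=c1+s[0]*r1;b=c2+s[1]*r2; return (a+b)/2,np.linalg.norm(a-b)
def proj(n,P):
    K,d,R,t=cam(n); return cv2.projectPoints(np.array([P],float),cv2.Rodrigues(R)[0],t,K,d)[0].ravel()
def blobs(n,roi,lo,hi,path,amin=15):
    im=cv2.imread(path); x0,y0,x1,y1=roi; c=im[y0:y1,x0:x1]; c=cv2.resize(c,None,fx=4,fy=4,interpolation=cv2.INTER_CUBIC)
    m=cv2.inRange(c,np.array(lo),np.array(hi)); cs,_=cv2.findContours(m,cv2.RETR_CCOMP,cv2.CHAIN_APPROX_NONE)
    out=[]
    for k in cs:
        if cv2.contourArea(k)<amin*16: continue
        (cx,cy),(w,h),a=cv2.minAreaRect(k); 
        e=cv2.fitEllipse(k) if len(k)>5 else None
        M=cv2.moments(k); 
        f=lambda x,y:(round((x+.5)/4-.5+x0,2),round((y+.5)/4-.5+y0,2))
        out.append((f(cx,cy),(round(w/4,1),round(h/4,1),round(a)),'ctr',f(M['m10']/M['m00'],M['m01']/M['m00']),'ell',f(*e[0]),[round(q/4,1) for q in e[1]]))
    return out
E
python3 - <<'E'
from h import *
for nm,roi in (('head',(222,250,262,285)),('pad',(228,225,260,252)),('lens',(310,215,345,250)),('grip',(300,245,335,280))):
  for th in (25,40):
    print('top',nm,th,*blobs('top',roi,(0,0,0),(th,)*3,'pics/top0.png'),sep='\n  ')
for nm,roi in (('head',(185,193,216,235)),('pad',(225,205,250,225)),('lens',(265,238,296,266)),('grip',(222,233,246,264))):
  for th in (25,40):
    print('side',nm,th,*blobs('side',roi,(0,0,0),(th,)*3,'pics/side0.png'),sep='\n  ')
E
```

```text
top
  head
  25
  ((240.63, 268.25), (11.8, 12.2, 45), 'ctr', (240.55, 268.24), 'ell', (240.56, 268.23), [11.6, 12.2])
  ((241.31, 267.94), (6.0, 6.2, 45), 'ctr', (241.23, 267.99), 'ell', (241.21, 267.99), [6.0, 6.4])
  ((250.96, 267.79), (4.4, 14.3, 1), 'ctr', (250.6, 268.17), 'ell', (250.79, 267.38), [4.2, 14.7])
top
  head
  40
  ((243.57, 267.9), (20.6, 16.3, 1), 'ctr', (242.64, 268.35), 'ell', (242.11, 268.09), [16.0, 21.8])
  ((241.44, 267.81), (4.9, 5.1, 45), 'ctr', (241.47, 267.81), 'ell', (241.47, 267.8), [4.6, 5.6])
top
  pad
  25
  ((243.12, 238.88), (12.0, 13.0, 90), 'ctr', (243.13, 239.02), 'ell', (243.06, 238.72), [11.7, 12.5])
top
  pad
  40
  ((243.12, 238.62), (13.0, 13.5, 90), 'ctr', (243.08, 238.9), 'ell', (243.06, 238.64), [12.3, 13.4])
top
  lens
  25
top
  lens
  40
  ((328.8, 228.35), (16.0, 7.0, 18), 'ctr', (329.16, 227.42), 'ell', (327.59, 231.68), [12.9, 15.6])
top
  grip
  25
  ((315.4, 262.59), (8.5, 9.1, 22), 'ctr', (315.31, 262.7), 'ell', (315.3, 262.76), [9.3, 9.9])
top
  grip
  40
  ((315.41, 262.54), (9.1, 9.9, 24), 'ctr', (315.37, 262.61), 'ell', (31
[... 366 characters left out ...]
9.59, 204.35), (8.5, 15.1, 85), 'ctr', (199.52, 204.24), 'ell', (199.53, 204.24), [8.4, 15.1])
side
  pad
  25
side
  pad
  40
  ((236.51, 216.69), (16.0, 7.3, 7), 'ctr', (236.83, 217.29), 'ell', (236.5, 216.17), [8.0, 15.0])
side
  lens
  25
  ((280.12, 258.0), (7.8, 23.5, 90), 'ctr', (280.13, 259.03), 'ell', (280.08, 253.08), [16.4, 23.3])
side
  lens
  40
  ((279.88, 252.25), (20.2, 25.0, 90), 'ctr', (279.66, 256.23), 'ell', (280.0, 251.77), [19.4, 24.9])
side
  grip
  25
  ((234.57, 250.07), (17.3, 12.7, 84), 'ctr', (234.39, 250.32), 'ell', (234.5, 250.06), [14.2, 18.7])
side
  grip
  40
  ((234.16, 247.51), (23.2, 13.9, 88), 'ctr', (234.34, 247.5), 'ell', (234.36, 247.48), [14.7, 27.0])
```

```bash
python3 - <<'E'
from h import *
np.set_printoptions(precision=4,suppress=True)
ring=tri((240.56,268.24),(199.52,204.24)); print('ring',ring)
for z in (.068,.075,.083): print('  ring on z',z,onz('top',(240.56,268.24),z),onz('side',(199.5,204.24),z))
pt=onz('top',(243.1,238.65),.010);ps=onz('side',(236.5,216.6),.010); print('pad',pt,ps,tri((243.1,238.65),(236.5,216.6)))
# base plate: light mask in top
im=cv2.imread('pics/top0.png'); hsv=cv2.cvtColor(im,cv2.COLOR_BGR2HSV)
print(im[235,232],im[255,245],im[262,310],im[255,320],im[240,290])
# grip: block top at z = stand 64? stand_top z=.064(+foot?) 
for a,b in (((315.4,262.6),(234.34,247.5)),):
    print('grip',tri(a,b))
print('lens',tri((327.3,234.7),(280.1,252.0)))
E
```

```text
ring (array([0.4854, 0.096 , 0.0654]), np.float64(0.00015524818533324737))
  ring on z 0.068 [0.4855 0.0958 0.068 ] [0.4846 0.0923 0.068 ]
  ring on z 0.075 [0.4858 0.0951 0.075 ] [0.4829 0.0819 0.075 ]
  ring on z 0.083 [0.486  0.0943 0.083 ] [0.481  0.0701 0.083 ]
pad [0.5697 0.0967 0.01  ] [0.5676 0.092  0.01  ] (array([0.5694, 0.0972, 0.0061]), np.float64(0.0008057412546662952))
[ 97 107 114] [48 52 55] [77 90 90] [75 80 84] [100 106 102]
grip (array([ 0.5052, -0.1077,  0.0914]), np.float64(0.0012350477985995612))
lens (array([ 0.5826, -0.1405,  0.0801]), np.float64(0.0004980266177434058))
```

```bash
python3 - <<'E'
from h import *
from scipy.spatial.transform import Rotation as Ro
np.set_printoptions(precision=4,suppress=True)
f=lambda x,y:((x+.5)/5.6-.5+210,(y+.5)/5.6-.5+205)
P=[onz('top',f(*p),.006)[:2] for p in ((113,103),(108,422),(267,103),(265,422))]
print(P); print('yaw',[np.arctan2(*(a-b)[::-1]) for a,b in ((P[0],P[1]),(P[2],P[3]))], 'centre',np.mean(P,0))
L=[onz('top',f(657,167),z)[:2] for z in (.078,.083)];G=[onz('top',(315.4,262.6),z)[:2] for z in (.091,.096)]
for l,g in zip(L,G): d=l-g; print(l,g,np.linalg.norm(d),np.arctan2(d[1],d[0]))
# stand
St=[onz('top',f(*p),.0)[:2] for p in ((535,228),(675,268),(632,420),(485,376))]; print('foot',St,np.mean(St,0), [np.linalg.norm(St[i]-St[i-1]) for i in range(4)])
St=[onz('top',f(*p),.066)[:2] for p in ((562,275),(638,293),(620,378),(538,358))]; print('stand',np.mean(St,0), [np.linalg.norm(St[i]-St[i-1]) for i in range(4)])
s=ctrl.get_state(); R=Ro.from_rotvec(s['tool_rot']).as_matrix(); print(R)
for n in('top','side'):
  K,d,Rc,t=cam(n); print(n,-Rc.T@t)
E
```

```text
[array([0.6149, 0.1377]), array([0.4493, 0.1348]), array([0.6167, 0.0569]), array([0.4511, 0.0535])]
yaw [np.float64(0.01712621760511621), np.float64(0.020314207912463127)] centre [0.533  0.0957]
[ 0.5833 -0.1396] [ 0.5058 -0.1079] 0.08369744126934717 -0.387739495141908
[ 0.583 -0.139] [ 0.5058 -0.1075] 0.0833228426665851 -0.3877968506645265
foot [array([ 0.5545, -0.0848]), array([ 0.5352, -0.1582]), array([ 0.456 , -0.1367]), array([ 0.4771, -0.06  ])] [ 0.5057 -0.1099] [np.float64(0.08130964662292992), np.float64(0.0759371366976077), np.float64(0.08204622057842313), np.float64(0.07955554829242582)]
stand [ 0.5049 -0.1085] [np.float64(0.042435368418451566), np.float64(0.0384347322772912), np.float64(0.042612652234819824), np.float64(0.04139803151446273)]
[[-0.0004 -0.9659  0.2588]
 [-0.0018  0.2588  0.9659]
 [-1.     -0.0001 -0.0018]]
top [ 0.5182 -0.0157  1.1915]
side [ 0.3563 -0.6869  0.595 ]
```

```bash
cat >> h.py <<'E'
from scipy.spatial.transform import Rotation as Ro
def to(p,jaw=None):
    "travel/twist to reach world TCP p with jaw axis angle (rad, world, mod pi)"
    s=ctrl.get_state(); R=Ro.from_rotvec(s['tool_rot']).as_matrix()
    tr=R.T@(np.array(p)-s['position']); z=R[:,2]; cur=np.arctan2(z[1],z[0])
    tw=0 if jaw is None else -((jaw-cur+np.pi/2)%np.pi-np.pi/2)
    print('t',s['time'],'pos',s['position'].round(4) if hasattr(s['position'],'round') else s['position'],'jaw',round(np.degrees(cur),2),'tilt',(R[:,0]).round(4),'F',np.round(s['ft_force'],1),'w',round(s['grip_width'],3))
    print('   travel',tr.round(4),'twist',round(tw,4),'q',np.round(s['joint_positions'],2))
    return tr,tw
E
python3 - <<'E'
from h import *
to((.42,.33,.24)); to((.5055,-.108,.24),np.pi/2-.39)
E
```

```text
t 0.1 pos [0.1682 0.6273 0.2215] jaw 75.0 tilt [-4.0e-04 -1.8e-03 -1.0e+00] F [-0.1  0.9 -0.1] w 0.996
   travel [-0.018  -0.3202 -0.2221] twist 0 q [-1.29  0.32 -0.07  1.45  0.02  1.37 -0.06]
t 0.1 pos [0.1682 0.6273 0.2215] jaw 75.0 tilt [-4.0e-04 -1.8e-03 -1.0e+00] F [-0.1  0.9 -0.1] w 0.996
   travel [-0.0173 -0.5161 -0.623 ] twist 0.1283 q [-1.29  0.32 -0.07  1.45  0.02  1.37 -0.06]
```

```bash
python3 -m pendant '[{"travel":[-0.005,-0.04,-0.028],"twist":0},{"travel":[-0.01,-0.085,-0.06],"twist":0.02},{"travel":[-0.015,-0.13,-0.09],"twist":0.04},{"travel":[-0.018,-0.175,-0.12],"twist":0.06},{"travel":[-0.018,-0.22,-0.15],"twist":0.08},{"travel":[-0.018,-0.26,-0.185],"twist":0.1},{"travel":[-0.018,-0.3,-0.22],"twist":0.12},{"travel":[-0.018,-0.335,-0.26],"twist":0.128},{"travel":[-0.018,-0.365,-0.305],"twist":0.128},{"travel":[-0.018,-0.39,-0.35],"twist":0.128}]'; python3 - <<'E'
from h import *
to((.5055,-.108,.2),np.pi/2-.39)
E
```

```text
time: 1.35
position: [0.4547, 0.1863, 0.2398]
tool_rot: [-0.918, 1.371, 0.916]
ft_force: [1.2, -0.5, 0.3]
grip_width: 1.002
t 1.35 pos [0.4547 0.1863 0.2398] jaw 67.63 tilt [-6.e-04 -2.e-03 -1.e+00] F [ 1.2 -0.5  0.3] w 1.002
   travel [ 0.0404 -0.159  -0.2527] twist -0.0004 q [-0.76 -0.03  0.31  1.82  0.01  1.36  0.73]
```

```bash
python3 -m pendant '[{"travel":[0,-0.028,-0.044],"twist":0},{"travel":[0,-0.054,-0.086],"twist":0},{"travel":[0,-0.08,-0.128],"twist":0},{"travel":[0.005,-0.105,-0.168],"twist":0},{"travel":[0.015,-0.127,-0.204],"twist":0},{"travel":[0.028,-0.145,-0.232],"twist":0},{"travel":[0.038,-0.156,-0.249],"twist":0},{"travel":[0.04,-0.159,-0.2527],"twist":0},{"travel":[0.04,-0.159,-0.2527],"twist":0}]'; python3 - <<'E'
from h import *
to((.5055,-.108,.082),np.pi/2-.39)
for n in("side","top"): cv2.imwrite(f"pics/{n}1.png",ctrl.get_image(n)[:,:,::-1])
a=cv2.imread('pics/top1.png')[215:300,260:370]; b=cv2.imread('pics/side1.png')[150:300,170:310]
cv2.imwrite('pics/c1.png',np.hstack([cv2.resize(a,(400,309)),cv2.resize(b,(400,429))[:309]]) )
cv2.imwrite('pics/s1.png',cv2.resize(b,None,fx=4,fy=4))
E
```

```text
time: 2.48
position: [0.5054, -0.1074, 0.2003]
tool_rot: [-0.918, 1.371, 0.917]
ft_force: [-0.4, 0.1, -0.1]
grip_width: 1.003
t 2.475 pos [ 0.5054 -0.1074  0.2003] jaw 67.64 tilt [-0.0012 -0.0017 -1.    ] F [-0.4  0.1 -0.1] w 1.003
   travel [ 0.1183 -0.0004 -0.0003] twist -0.0002 q [-0.47  0.04  0.65  1.83 -0.03  1.28  1.37]
```

View pics/s1.png

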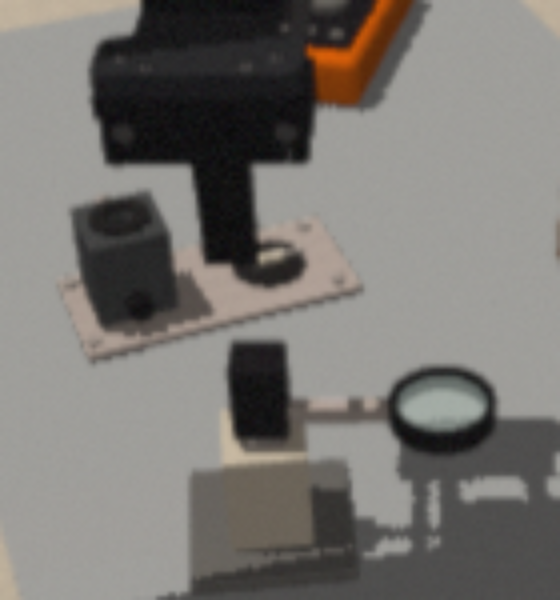

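View pics/c1.png

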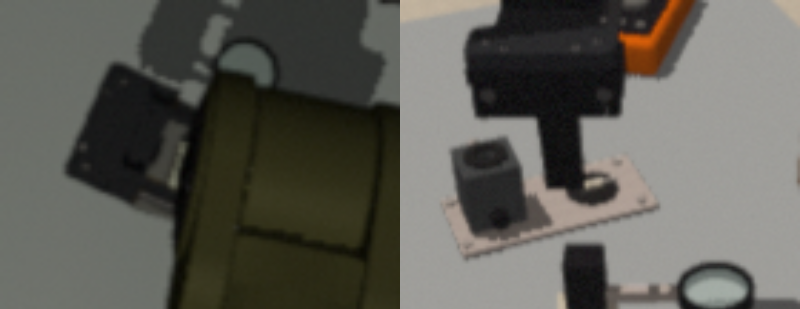

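```bash
python3 - <<'E'
from h import *
s=ctrl.get_state();R=Ro.from_rotvec(s['tool_rot']).as_matrix();p=np.array(s['position']); 
for y in(-.0095,.0095):
  for z in (-.0435,-.0585): print(y,z,proj('side',p+R@[0,y,z]), proj('top',p+R@[0,y,z]))
for z in (.112,.117): print('block top centre',proj('side',(.5055,-.108,z)))
E
```

```text
-0.0095 -0.0435 [233.92890585 212.8767408 ] [336.7093822 266.7766064]
-0.0095 -0.0585 [233.15601705 218.35566393] [342.41558917 269.25617335]
0.0095 -0.0435 [222.2454958  212.98363012] [333.66951087 274.01809883]
0.0095 -0.0585 [221.25698342 218.46244469] [339.38302909 276.50543279]
block top centre [234.11422415 238.89063712]
block top centre [233.92615108 236.75975345]
```

```bash
python3 -m pendant '[{"travel":[0.03,0,0],"twist":0},{"travel":[0.06,0,0],"twist":0},{"travel":[0.09,0,0],"twist":0},{"travel":[0.11,0,0],"twist":0},{"travel":[0.119,0,0],"twist":0},{"travel":[0.119,0,0],"twist":0}]' 1 50;python3 - <<'E'
from h import *
to((.5055,-.108,.082),np.pi/2-.39)
for n in("side",): cv2.imwrite(f"pics/{n}2.png",ctrl.get_image(n)[:,:,::-1])
b=cv2.imread('pics/side2.png')[180:300,170:310]
cv2.imwrite('pics/s2.png',cv2.resize(b,None,fx=4,fy=4))
E
```

```text
time: 3.32
position: [0.5057, -0.1062, 0.0817]
tool_rot: [-0.92, 1.369, 0.919]
ft_force: [0.6, -0.2, 1.4]
grip_width: 1.001
t 3.325 pos [ 0.5057 -0.1062  0.0817] jaw 67.79 tilt [-7.0e-04 -1.4e-03 -1.0e+00] F [ 0.6 -0.2  1.4] w 1.001
   travel [-0.0003 -0.0005 -0.0017] twist 0.0023 q [-0.44  0.18  0.65  1.96 -0.12  1.04  1.45]
```

View pics/s2.png

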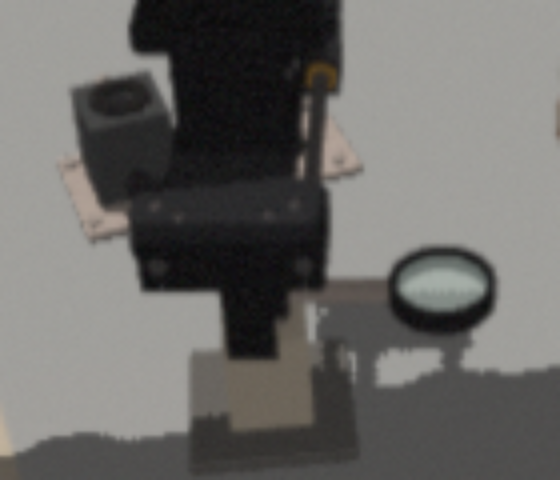

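The picture shows the open fingers straddling the block, with the near fingertip at about (233,269) and the lens still at (280,252). Nothing has been disturbed, so I'll close now.

```bash
python3 -m pendant '[{"travel":[0,0,0],"twist":0},{"travel":[0,0,0],"twist":0},{"travel":[0,0,0],"twist":0},{"travel":[0,0,0],"twist":0},{"travel":[0,0,0],"twist":0},{"travel":[0,0,0],"twist":0}]' -1 50;python3 - <<'E'
from h import *
to((.5055,-.108,.082),np.pi/2-.39)
for n in("side",): cv2.imwrite(f"pics/{n}3.png",ctrl.get_image(n)[:,:,::-1])
b=cv2.imread('pics/side3.png')[180:300,170:310]
cv2.imwrite('pics/s3.png',cv2.resize(b,None,fx=4,fy=4))
E
```

```text
time: 4.12
position: [0.5062, -0.1066, 0.0823]
tool_rot: [-0.92, 1.369, 0.918]
ft_force: [-1.1, -1.1, 0.1]
grip_width: 0.406
t 4.125 pos [ 0.5062 -0.1066  0.0823] jaw 67.77 tilt [ 4.0e-04 -1.5e-03 -1.0e+00] F [-1.1 -1.1  0.1] w 0.406
   travel [ 0.0003  0.0001 -0.0016] twist 0.002 q [-0.44  0.18  0.65  1.96 -0.12  1.04  1.45]
```

View pics/s3.png

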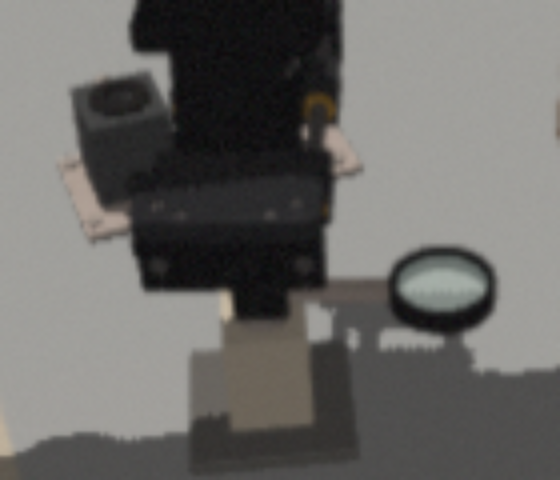

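```bash
python3 -m pendant '[{"travel":[0,0,0],"twist":0},{"travel":[0,0,0],"twist":0},{"travel":[0,0,0],"twist":0},{"travel":[0,0,0],"twist":0}]'
```

```text
time: 4.68
position: [0.5061, -0.1067, 0.0823]
tool_rot: [-0.92, 1.369, 0.918]
ft_force: [-0.7, -1.8, 0.9]
grip_width: 0.269
```

```bash
python3 -m pendant '[{"travel":[-0.004,0,0],"twist":0},{"travel":[-0.012,0,0],"twist":0},{"travel":[-0.025,0,0],"twist":0},{"travel":[-0.04,0,0],"twist":0},{"travel":[-0.055,0,0],"twist":0},{"travel":[-0.07,0,0],"twist":0},{"travel":[-0.083,0,0],"twist":0},{"travel":[-0.09,0,0],"twist":0},{"travel":[-0.09,0,0],"twist":0},{"travel":[-0.09,0,0],"twist":0}]';python3 - <<'E'
from h import *
to((.4855,.0957,.185),np.pi/2+.018)
for n in("side","top"): cv2.imwrite(f"pics/{n}4.png",ctrl.get_image(n)[:,:,::-1])
b=cv2.imread('pics/side4.png')[150:300,170:310]
cv2.imwrite('pics/s4.png',cv2.resize(b,None,fx=4,fy=4))
E
```

```text
time: 5.92
position: [0.5056, -0.1065, 0.1717]
tool_rot: [-0.92, 1.37, 0.918]
ft_force: [0.3, -0.7, -4.7]
grip_width: 0.272
t 5.925 pos [ 0.5056 -0.1065  0.1717] jaw 67.76 tilt [-8.0e-04 -1.7e-03 -1.0e+00] F [ 0.3 -0.7 -4.7] w 0.272
   travel [-0.0136  0.0952  0.1795] twist -0.4061 q [-0.47  0.07  0.66  1.87 -0.04  1.22  1.38]
```

View pics/s4.png

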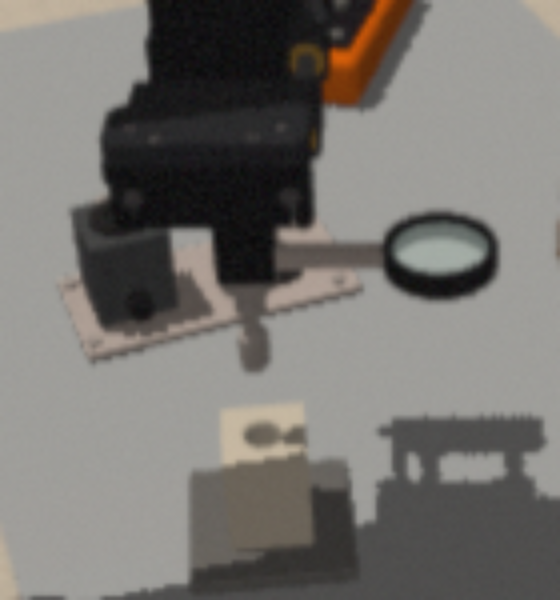

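View pics/top4.png

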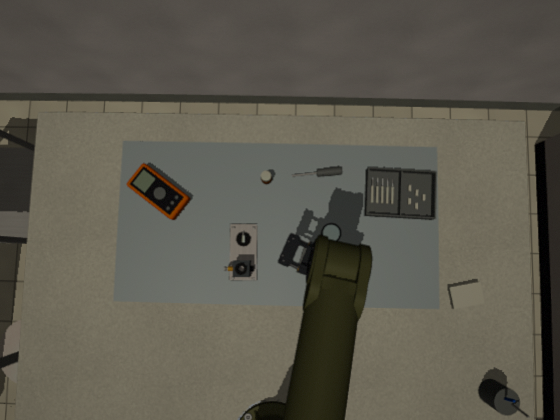

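```bash
python3 -m pendant '[{"travel":[0,0.006,0.012],"twist":-0.03},{"travel":[0,0.017,0.033],"twist":-0.08},{"travel":[0,0.032,0.06],"twist":-0.14},{"travel":[0,0.048,0.09],"twist":-0.21},{"travel":[0,0.063,0.12],"twist":-0.28},{"travel":[0,0.077,0.146],"twist":-0.34},{"travel":[0,0.088,0.167],"twist":-0.385},{"travel":[0,0.0952,0.1795],"twist":-0.406},{"travel":[0,0.0952,0.1795],"twist":-0.406},{"travel":[0,0.0952,0.1795],"twist":-0.406}]';python3 - <<'E'
from h import *
to((.4855,.0957,.185),np.pi/2+.018)
for n in("side","top"): cv2.imwrite(f"pics/{n}5.png",ctrl.get_image(n)[:,:,::-1])
b=cv2.imread('pics/side5.png')[120:240,150:290]
cv2.imwrite('pics/s5.png',cv2.resize(b,None,fx=5,fy=5,interpolation=cv2.INTER_CUBIC))
b=cv2.imread('pics/top5.png')[205:300,190:330]
cv2.imwrite('pics/t5.png',cv2.resize(b,None,fx=5,fy=5,interpolation=cv2.INTER_CUBIC))
for z in (.105,.108,.111): print(proj('side',(.5056,-.1065,z)))
for z in (.064,.069):print('hole',onz('side',(235.5,258.25),z))
E
```

```text
time: 7.28
position: [0.4857, 0.0941, 0.1713]
tool_rot: [-1.222, 1.204, 1.22]
ft_force: [-0.8, -0.7, -5.2]
grip_width: 0.271
t 7.275 pos [0.4857 0.0941 0.1713] jaw 90.9 tilt [-9.0e-04 -2.7e-03 -1.0e+00] F [-0.8 -0.7 -5.2] w 0.271
   travel [-0.0137  0.0002  0.0015] twist -0.0023 q [-0.69  0.02  0.45  1.91 -0.    1.22  1.35]
[234.17969422 241.35317135]
[234.06783475 240.0908759 ]
[233.95551289 238.82283679]
hole [ 0.50513786 -0.10692735  0.064     ]
hole [ 0.50373687 -0.11238823  0.069     ]
```

View pics/s5.png

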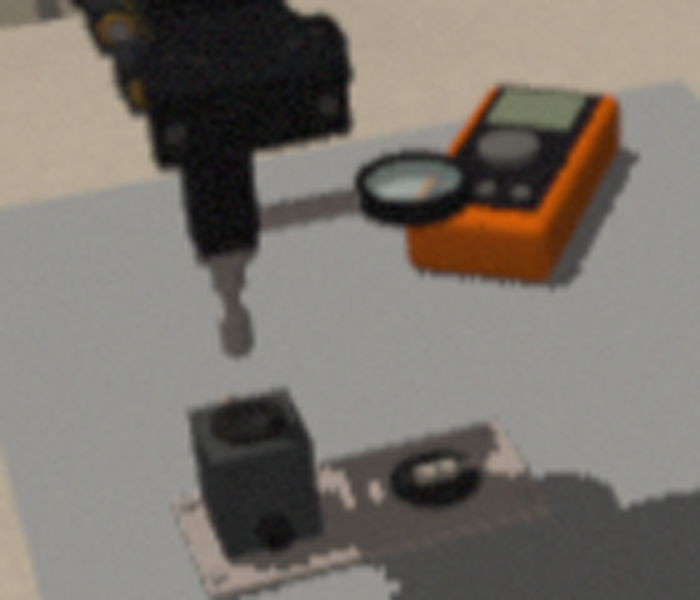

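View pics/t5.png

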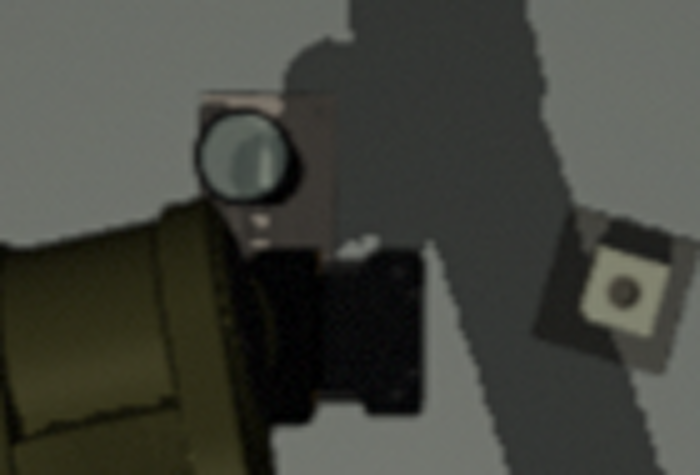

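```bash
python3 - <<'E'
from h import *
np.set_printoptions(precision=4,suppress=True)
def ony(n,p,y):
    c,r=ray(n,p); return c+r*(y-c[1])/r[1]
for n,p in (('tip',(197.0,190.1)),('collarbot',(195.2,172.)),('groove mid',(150+232/5,120+297/5))): print(n,ony('side',p,.0941))
for y in (.0941,.0957): print('ring',ony('side',(199.52,204.24),y))
print('bore top',blobs('top',(222,250,262,285),(0,0,0),(25,)*3,'pics/top0.png')[:1])
# lens in hand vs pad, top ; stand hole from top
f=lambda x,y:((x+.5)/5-.5+190,(y+.5)/5-.5+205)
print('lens',onz('top',f(243,156),.171),'expected', .4857+.085,.0941)
print('hole',[onz('top',f(625,292),z) for z in(.064,.069)])
# bottom of bore seen?
print([onz('top',(240.56,268.24),z)[:2] for z in(.066,.07,.08)])
E
```

```text
tip [0.4838 0.0941 0.1047]
collarbot [0.4853 0.0941 0.1501]
groove mid [0.4857 0.0941 0.1316]
ring [0.485  0.0941 0.0667]
ring [0.4853 0.0957 0.0657]
bore top [((240.63, 268.25), (11.8, 12.2, 45), 'ctr', (240.55, 268.24), 'ell', (240.56, 268.23), [11.6, 12.2])]
lens [0.5695 0.094  0.171 ] expected 0.5707 0.0941
hole [array([ 0.5043, -0.108 ,  0.064 ]), array([ 0.5044, -0.1076,  0.069 ])]
[array([0.4855, 0.096 ]), array([0.4856, 0.0956]), array([0.4859, 0.0946])]
```

```bash
python3 -m pendant '[{"travel":[0,-0.0006,0.0014],"twist":0},{"travel":[0.01,-0.0006,0.0018],"twist":0},{"travel":[0.02,-0.0006,0.0018],"twist":0},{"travel":[0.027,-0.0006,0.0018],"twist":0},{"travel":[0.03,-0.0006,0.0018],"twist":0},{"travel":[0.03,-0.0006,0.0018],"twist":0},{"travel":[0.03,-0.0006,0.0018],"twist":0}]';python3 - <<'E'
from h import *
to((.486,.0955,.135),np.pi/2+.018)
for n in("side",): cv2.imwrite(f"pics/{n}6.png",ctrl.get_image(n)[:,:,::-1])
b=cv2.imread('pics/side6.png')[150:240,150:290]
cv2.imwrite('pics/s6.png',cv2.resize(b,None,fx=5,fy=5,interpolation=cv2.INTER_CUBIC))
E
```

```text
time: 8.25
position: [0.4865, 0.096, 0.1417]
tool_rot: [-1.222, 1.204, 1.22]
ft_force: [0.9, 0.3, -4.9]
grip_width: 0.272
t 8.25 pos [0.4865 0.096  0.1417] jaw 90.88 tilt [-3.e-04 -2.e-03 -1.e+00] F [ 0.9  0.3 -4.9] w 0.272
   travel [ 0.0067  0.0005 -0.0005] twist -0.0026 q [-0.68  0.05  0.45  1.94 -0.02  1.16  1.36]
```

View pics/s6.png

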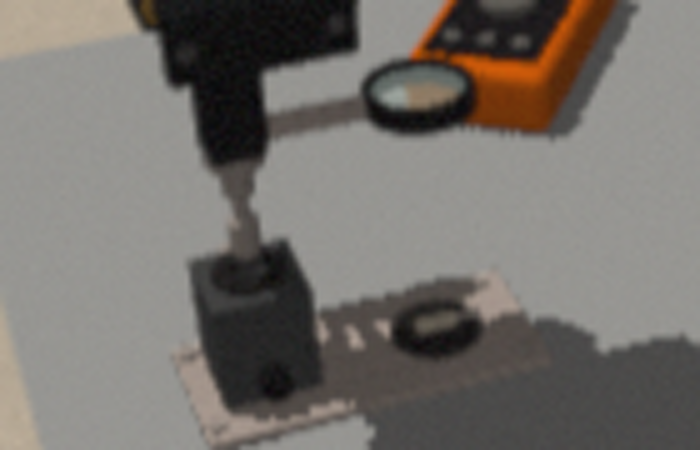

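```bash
python3 -m pendant '[{"travel":[0.002,0.0003,-0.0003],"twist":0},{"travel":[0.004,0.0003,-0.0003],"twist":0},{"travel":[0.006,0.0003,-0.0003],"twist":0},{"travel":[0.008,0.0003,-0.0003],"twist":0},{"travel":[0.01,0.0003,-0.0003],"twist":0},{"travel":[0.01,0.0003,-0.0003],"twist":0}]'
```

```text
time: 9.05
position: [0.4861, 0.0957, 0.1315]
tool_rot: [-1.222, 1.204, 1.22]
ft_force: [0.1, -0.2, -5.2]
grip_width: 0.272
```

```bash
python3 -m pendant '[{"travel":[0.002,0,0],"twist":0},{"travel":[0.004,0,0],"twist":0},{"travel":[0.006,0,0],"twist":0},{"travel":[0.008,0,0],"twist":0},{"travel":[0.008,0,0],"twist":0}]';python3 - <<'E'
from h import *
to((.486,.0955,.135),np.pi/2+.018)
for n in("side",): cv2.imwrite(f"pics/{n}7.png",ctrl.get_image(n)[:,:,::-1])
b=cv2.imread('pics/side7.png')[150:240,150:290]
cv2.imwrite('pics/s7.png',cv2.resize(b,None,fx=5,fy=5,interpolation=cv2.INTER_CUBIC))
E
```

```text
time: 9.68
position: [0.4863, 0.0966, 0.1234]
tool_rot: [-1.221, 1.202, 1.22]
ft_force: [0.3, 4.2, -5.2]
grip_width: 0.271
t 9.675 pos [0.4863 0.0966 0.1234] jaw 90.91 tilt [ 0.e+00 -8.e-04 -1.e+00] F [ 0.3  4.2 -5.2] w 0.271
   travel [-0.0115  0.0003 -0.0011] twist -0.0021 q [-0.68  0.07  0.45  1.97 -0.03  1.12  1.37]
```

View pics/s7.png

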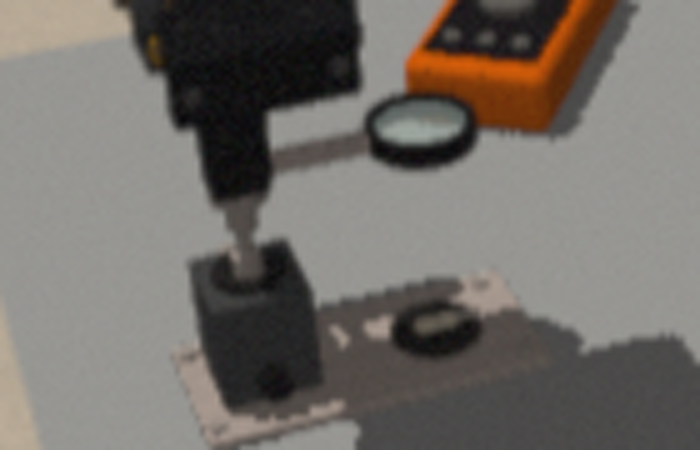

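```bash
python3 -m pendant '[{"travel":[0,0,0.0006],"twist":0},{"travel":[0,0,0.0006],"twist":0},{"travel":[0.002,0,0.0006],"twist":0},{"travel":[0.002,0,0.0006],"twist":0}]'
```

```text
time: 10.22
position: [0.4861, 0.0969, 0.1212]
tool_rot: [-1.222, 1.203, 1.22]
ft_force: [0.2, 1.5, -5.3]
grip_width: 0.277
```

```bash
python3 -m pendant '[{"travel":[0.002,0,0.0005],"twist":0},{"travel":[0.004,0,0.0005],"twist":0},{"travel":[0.006,0,0.0005],"twist":0},{"travel":[0.006,0,0.0005],"twist":0}]'
```

```text
time: 10.72
position: [0.4859, 0.0972, 0.1148]
tool_rot: [-1.222, 1.204, 1.22]
ft_force: [0.2, 0.2, -6.1]
grip_width: 0.269
```

```bash
python3 -m pendant '[{"travel":[0.0015,0,0],"twist":0},{"travel":[0.003,0,0],"twist":0},{"travel":[0.004,0,0],"twist":0}]'
```

```text
time: 11.1
position: [0.4867, 0.097, 0.1123]
tool_rot: [-1.222, 1.202, 1.219]
ft_force: [-1.5, -0.9, 6.5]
grip_width: 0.27
```

```bash
python3 -m pendant '[{"travel":[0.0015,0,0],"twist":0},{"travel":[0.003,0,0],"twist":0},{"travel":[0.004,0,0],"twist":0}]'
```

```text
time: 11.48
position: [0.4869, 0.097, 0.1089]
tool_rot: [-1.222, 1.202, 1.219]
ft_force: [-1.4, -0.3, 2.5]
grip_width: 0.273
```

```bash
python3 -m pendant '[{"travel":[0.002,0,0],"twist":0},{"travel":[0.004,0,0],"twist":0},{"travel":[0.006,0,0],"twist":0},{"travel":[0.007,0,0],"twist":0}]'
```

```text
time: 11.98
position: [0.4867, 0.097, 0.1016]
tool_rot: [-1.222, 1.203, 1.22]
ft_force: [-1.5, -0.5, 2.7]
grip_width: 0.271
```

```bash
python3 - <<'E'
from h import *
to((.4869,.097,.083),np.pi/2+.018)
for n in("side",): cv2.imwrite(f"pics/{n}8.png",ctrl.get_image(n)[:,:,::-1])
b=cv2.imread('pics/side8.png')[150:240,150:290]
cv2.imwrite('pics/s8.png',cv2.resize(b,None,fx=5,fy=5,interpolation=cv2.INTER_CUBIC))
E
```

```text
t 11.975 pos [0.4867 0.097  0.1016] jaw 90.88 tilt [ 4.0e-04 -1.2e-03 -1.0e+00] F [-1.5 -0.5  2.7] w 0.271
   travel [ 0.0186 -0.0002  0.    ] twist -0.0027 q [-0.68  0.09  0.45  1.99 -0.04  1.07  1.38]
```

View pics/s8.png

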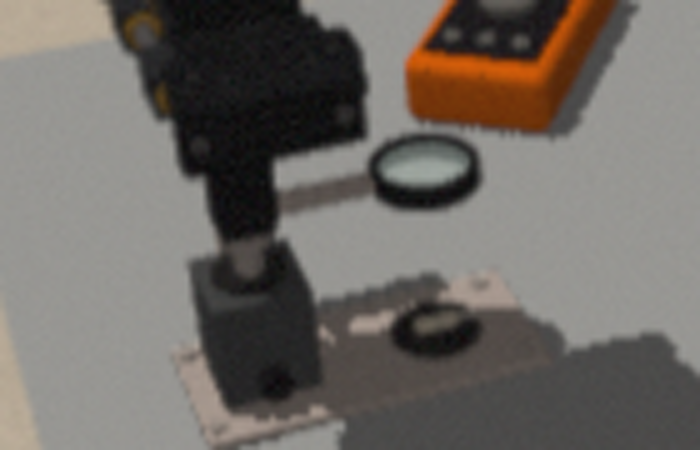

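```bash
python3 -m pendant '[{"travel":[0.002,0,0],"twist":0},{"travel":[0.004,0,0],"twist":0},{"travel":[0.006,0,0],"twist":0}]'
```

```text
time: 12.4
position: [0.4867, 0.097, 0.0954]
tool_rot: [-1.222, 1.203, 1.22]
ft_force: [-2.4, 0.6, 2.4]
grip_width: 0.274
```

```bash
python3 -m pendant '[{"travel":[0.0015,0,0],"twist":0},{"travel":[0.003,0,0],"twist":0},{"travel":[0.004,0,0],"twist":0}]'
```

```text
time: 12.78
position: [0.4865, 0.097, 0.0908]
tool_rot: [-1.222, 1.203, 1.22]
ft_force: [0.2, 0.3, -1.8]
grip_width: 0.273
```

```bash
python3 -m pendant '[{"travel":[0.001,0,0],"twist":0},{"travel":[0.002,0,0],"twist":0},{"travel":[0.003,0,0],"twist":0},{"travel":[0.003,0,0],"twist":0}]'
```

```text
time: 13.28
position: [0.4863, 0.097, 0.0876]
tool_rot: [-1.222, 1.203, 1.22]
ft_force: [-0.2, 1.7, -4.8]
grip_width: 0.27
```

```bash
python3 -m pendant '[{"travel":[0.001,0,0],"twist":0},{"travel":[0.002,0,0],"twist":0},{"travel":[0.002,0,0],"twist":0}]'
```

```text
time: 13.65
position: [0.4864, 0.097, 0.0856]
tool_rot: [-1.222, 1.203, 1.22]
ft_force: [0.5, 0.5, -4.4]
grip_width: 0.27
```

```bash
python3 -m pendant '[{"travel":[0.0007,0,0],"twist":0},{"travel":[0.0014,0,0],"twist":0},{"travel":[0.0014,0,0],"twist":0}]'
```

```text
time: 14.02
position: [0.4865, 0.097, 0.0848]
tool_rot: [-1.221, 1.203, 1.22]
ft_force: [-2.3, 0.2, 3.9]
grip_width: 0.273
```

```bash
python3 -m pendant '[{"travel":[0.0005,0,0],"twist":0},{"travel":[0.001,0,0],"twist":0},{"travel":[0.001,0,0],"twist":0}]'
```

```text
time: 14.4
position: [0.4865, 0.097, 0.0844]
tool_rot: [-1.221, 1.203, 1.22]
ft_force: [-4.6, -0.8, 6.8]
grip_width: 0.273
```

```bash
python3 -m pendant '[{"travel":[0.0006,0.0003,0],"twist":0},{"travel":[0.001,0.0003,0],"twist":0},{"travel":[0.001,0.0003,0],"twist":0}]'
```

```text
time: 14.78
position: [0.4865, 0.097, 0.0843]
tool_rot: [-1.221, 1.202, 1.22]
ft_force: [-3.8, -0.6, 8.7]
grip_width: 0.273
```

```bash
python3 -m pendant '[{"travel":[0.001,0.0003,0],"twist":0},{"travel":[0.0013,0.0003,0],"twist":0},{"travel":[0.0013,0.0003,0],"twist":0},{"travel":[0.0013,0.0003,0],"twist":0},{"travel":[0.0013,0.0003,0],"twist":0}]';python3 - <<'E'
from h import *
to((.4869,.097,.083),np.pi/2+.018)
for n in("side",): cv2.imwrite(f"pics/{n}9.png",ctrl.get_image(n)[:,:,::-1])
b=cv2.imread('pics/side9.png')[150:240,150:290]
cv2.imwrite('pics/s9.png',cv2.resize(b,None,fx=5,fy=5,interpolation=cv2.INTER_CUBIC))
E
```

```text
time: 15.4
position: [0.4865, 0.097, 0.0841]
tool_rot: [-1.221, 1.202, 1.22]
ft_force: [-5.1, -1.1, 10.3]
grip_width: 0.272
t 15.4 pos [0.4865 0.097  0.0841] jaw 90.86 tilt [ 3.e-04 -1.e-04 -1.e+00] F [-5.1 -1.1 10.3] w 0.272
   travel [ 0.0011 -0.0004  0.    ] twist -0.0029 q [-0.67  0.11  0.45  2.   -0.06  1.03  1.39]
```

View pics/s9.png

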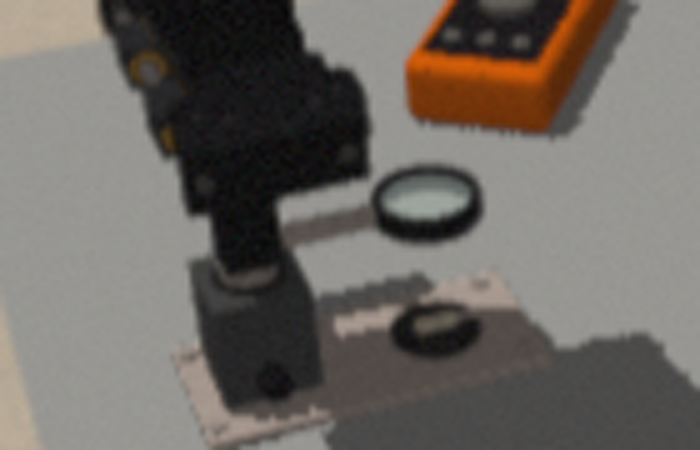

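The collar sits on the ring with about 15 N of vertical force, counting the 5 N load baseline. It landed about 30 mm after the plunger contact, as it should. Next I relax the push and open the fingers.

```bash
python3 -m pendant '[{"travel":[0.0003,0,0],"twist":0},{"travel":[0,0,0],"twist":0},{"travel":[0,0,0],"twist":0}]'; python3 -m pendant '[{"travel":[0,0,0],"twist":0},{"travel":[0,0,0],"twist":0},{"travel":[0,0,0],"twist":0},{"travel":[0,0,0],"twist":0},{"travel":[0,0,0],"twist":0},{"travel":[0,0,0],"twist":0},{"travel":[0,0,0],"twist":0}]' 1
```

```text
time: 15.82
position: [0.4865, 0.097, 0.0845]
tool_rot: [-1.22, 1.202, 1.22]
ft_force: [-4.6, -0.1, 5.8]
grip_width: 0.267
time: 16.7
position: [0.4865, 0.097, 0.0845]
tool_rot: [-1.22, 1.202, 1.22]
ft_force: [0.0, -0.5, -0.1]
grip_width: 0.963
```

```bash
python3 -m pendant '[{"travel":[-0.01,0,0],"twist":0},{"travel":[-0.03,0,0],"twist":0},{"travel":[-0.06,0,0],"twist":0},{"travel":[-0.09,0,0],"twist":0},{"travel":[-0.12,0,0],"twist":0},{"travel":[-0.14,0.02,0.03],"twist":0},{"travel":[-0.15,0.03,0.08],"twist":0},{"travel":[-0.15,0.03,0.13],"twist":0},{"travel":[-0.15,0.03,0.18],"twist":0},{"travel":[-0.15,0.03,0.2],"twist":0}]'; python3 - <<'E'
from h import *
for n in("side","top"): cv2.imwrite(f"pics/{n}10.png",ctrl.get_image(n)[:,:,::-1])
b=cv2.imread('pics/side10.png')[150:240,150:290]
cv2.imwrite('pics/s10.png',cv2.resize(b,None,fx=5,fy=5,interpolation=cv2.INTER_CUBIC))
b=cv2.imread('pics/top10.png')[205:300,190:330]
cv2.imwrite('pics/t10.png',cv2.resize(b,None,fx=5,fy=5,interpolation=cv2.INTER_CUBIC))
E
```

```text
time: 17.95
position: [0.4524, 0.2999, 0.235]
tool_rot: [-1.223, 1.199, 1.223]
ft_force: [0.5, -0.9, -1.0]
grip_width: 1.0
```

View pics/s10.png

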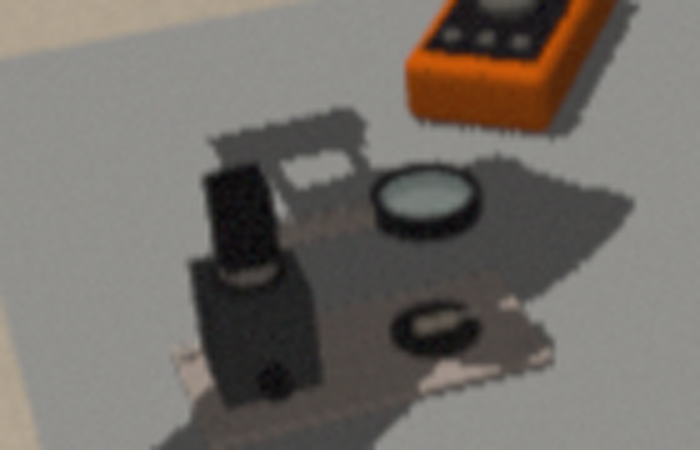

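View pics/t10.png

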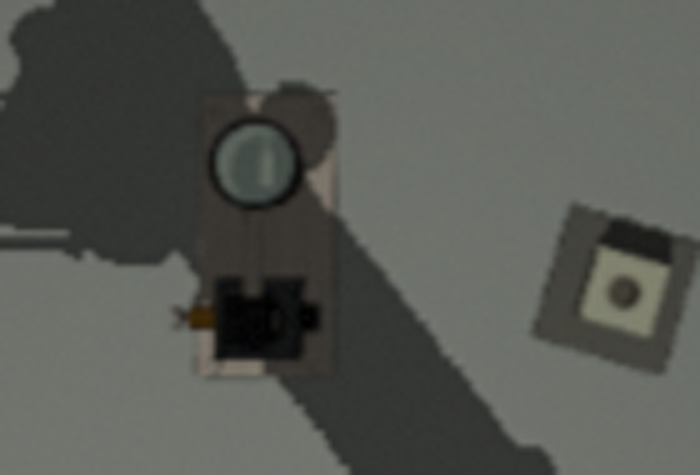

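View pics/top10.png

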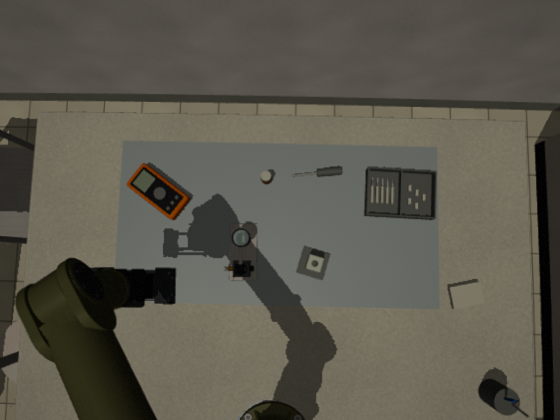

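```bash
python3 - <<'E'
from h import *
f=lambda x,y:((x+.5)/5-.5+190,(y+.5)/5-.5+205)
l=onz('top',f(255,163),.088)[:2]; p=onz('top',(243.1,238.65),.010)[:2]; print('lens-pad',l-p,np.linalg.norm(l-p))
# bystanders: image difference start vs now
a=cv2.imread('pics/top0.png');b=cv2.imread('pics/top10.png'); d=cv2.absdiff(a,b).max(2)
for n,(x0,y0,x1,y1) in dict(meter=(122,160,192,222),vial=(255,165,278,187),driver=(288,162,346,182),tray=(360,162,440,222)).items(): print(n,(d[y0:y1,x0:x1]>40).sum())
# pressed vs released lens rim height in side view
for k in (9,10): print(k,blobs('side',(220,178,250,202),(0,0,0),(40,)*3,f'pics/side{k}.png'))
E
```

```text
lens-pad [ 0.00039965 -0.00048795] 0.00063072486104366
meter 0
vial 0
driver 0
tray 0
9 [((235.03, 193.42), (7.6, 20.1, 87), 'ctr', (235.31, 194.64), 'ell', (234.83, 190.74), [12.4, 19.4]), ((221.12, 181.12), (7.0, 3.0, 90), 'ctr', (221.02, 181.22), 'ell', (220.99, 181.28), [3.1, 8.6])]
10 [((234.78, 190.93), (13.4, 21.7, 89), 'ctr', (235.09, 193.37), 'ell', (234.81, 189.51), [15.4, 20.7])]
```

```bash
python3 -m pendant '[{"travel":[0,0,0],"twist":0},{"travel":[0,0,0],"twist":0},{"travel":[0,0,0],"twist":0},{"travel":[0,0,0],"twist":0}]'; python3 -c "
from bench import ctrl
print(ctrl.close_job())"
```

```text
time: 18.55
position: [0.453, 0.2978, 0.2348]
tool_rot: [-1.222, 1.2, 1.222]
ft_force: [-0.5, -0.7, 0.2]
grip_width: 1.003
the job is handed in; nothing more can be done
None
```

The loupe is in the holder with its collar on the seat ring, released, and the job was handed in at about 18.6 s; no verdict was reported.

- **Lift and insertion:** I gripped the block at 50 N, lifted it 90 mm clear of the stand and lowered the rod into the bore. A 4 N sideways force on entry meant a correction of about 1 mm towards +y.
- **Plunger:** The rod met the plunger at TCP z of about 0.113–0.114, taking roughly 12 N. The riding force then vanished as the plunger dropped into the groove.
- **Press home:** The collar landed about 30 mm below the plunger contact, as expected. I pressed to about 15 N, estimated from the wrist force, with up to about 5 N sideways, then relaxed, opened the fingers and backed away.

Last checks:
- **Seat:** The pictures show the collar on the ring and the loupe upright.
- **Lens:** It is 0.6 mm from the pad's centre by the top camera, which is calibrated to about 2 mm.
- **Bystanders:** The top view shows no change at the meter, vial, driver or tray.
- **Robot:** It stands clear, with wrist force near zero.

I could not read the plunger joint or the collar's height directly, so both rest on the force pattern and the pictures. The two cameras disagreed by up to 5 mm sideways on one checkpoint (the pad), so I found the final fit by feel.

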